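Open the tight spares jar by the ski rack

TASK

Lift the loose aluminium dust cover off the jar and set it down, right way up, on bare counter beside the stand. Then, with the stand bracing the jar, turn the tight cap anticlockwise (seen from above), stop turning once its threads let go, and lift it straight up. Finish still holding the cap level and centred just above the jar's mouth, about a finger's width clear of it; leave the jar seated in its stand and the mallet, hook puller and tackle box where they are.

Things in the scene. Friction and masses are not known exactly. Their poses are not given: they have to be found in the camera images.
- stand: Hardwood jar stand fixed to the counter: block 116 x 116 mm, 38 mm high, with a square well 73 x 73 mm, floor at 10 mm. Origin: centre of its underside, on the counter (z = 0); z up, x and y along its sides.
- jar: Square clear-glass jar of steel spares, loose, 0.3 to 0.55 kg, standing in the stand's well with 1.5 mm play a side (the well stops it turning more than 3 degrees but not being lifted). Body 70 x 70 mm, 68 mm high; round shoulder 58 mm wide to 74 mm; round neck 40 mm wide to the mouth at 98 mm. Origin: centre of its underside; z up, x and y along its sides.
- jar_mouth (a point): Centre of the jar's mouth, 98 mm above the jar's underside (108 mm above the counter); axes as the jar's.
- cap: Grey plastic ribbed round cap, 66 mm wide, 30 mm high, 60 g, hidden under the dust cover at the start. Origin: centre of its underside (open skirt), z up. Screwed home, its underside is 16 mm below the jar's mouth. Its x axis starts -10 to +6 degrees from the jar's x (anticlockwise positive); it is free from about 25 degrees; past 74 degrees is over-turned, at 80 there is a stop.
- cap_top (a point): Centre of the cap's flat top, 30 mm above its underside; 122 mm above the counter when screwed home. A springy seal makes the cap tight (0.2 to 0.6 N m to turn); three lugs lock it down. An eighth of a turn (45 degrees) anticlockwise frees it from any start, and it then rises 2 mm if let; clockwise it is blocked. Once free, lifting it 16 mm brings its underside level with the mouth.
- cover: Loose round aluminium dust cover, 90 g, resting over the cap: 78 mm wide, skirt open below, 19 mm high at its flat top, with a central cylindrical knob 24 mm wide from 19 to 43 mm. Origin: centre of its underside, z up; at the start 106 mm above the counter, within about 2 mm of the jar's axis.
- mallet: Hardwood mallet lying on the counter, to be left alone: head 70 x 110 x 64 mm centred at x = +90 mm, handle 24 mm thick to x = -124 mm. Origin on the counter under the handle; x towards the head.
- puller: Steel hook puller lying flat, to be left alone: 100 mm rubber T-handle at x = -90 mm along y, 8 mm rod along x with a hook that ends at x = +157 mm and turns back on the -y side, to y = -44 mm; 20 mm high. Origin on the counter under the rod.
- tackle_box: Closed clear plastic tackle box with three orange V-pegs inside, to be left alone: 142 x 242 mm, 51 mm high, latch on its -x side. Origin: centre of its underside.

How it is judged:
By the outcome, as a careful person would: the job done as asked, in the order asked, and still so for the second after the job is handed in, while the arm keeps its last pose, push and grip.
It also fails if it takes over 50 s, if anything falls off the work surface, if the arm or the gripper's body presses on something with over 40 N, if the wrist force passes 120 N, or if a joint passes its speed limit or range.

ROBOT

A 6-joint arm with a two-finger parallel gripper is mounted at the origin on the work surface. World frame = base frame: x ahead of the robot, y to its left, z up, the work surface at z = 0. Lengths are in m, angles in degrees, forces in N, time in s.
With the tool pointing down it reaches from about 0.4 to 0.825 m from the base axis. Payload 7 kg.
Tool frame: the origin (TCP) lies at the very end of the fingers, on their centre line; the grasp point (between the pads) lies 19 mm behind it; z points along the fingers, y is the line along which they close (so a half turn about z gives the same grasp; the last joint's range is limited). The gripper opens to 88 mm and grips with 3 to 60 N. Pads are 19 mm wide; open, the fingers measure 130 mm over their backs; the gripper's body (78 mm by 193 mm) begins 47 mm behind the grasp point.
Start: joints at [93.283, 20.546, 0.682, 0, -70.136, -16.507], TCP at [0.154, 0.657, 0.227] pointing down, gripper open.
Joint ranges: [-176.03, 176.03], [-82.01, 121.73], [-58.28, 71.71], [-173.87, 95.51], [-174.79, -0.11], [-173.66, 173.66]. Speed limits (degrees/s): [136.94, 136.94, 172.46, 180, 180, 180].

INTERFACE

Orientations are given as [roll, pitch, yaw] about the fixed x, y, z axes, in that order (R = Rz(yaw) Ry(pitch) Rx(roll)).
In Python, from plant import get_state, imaging, r, finder gives the robot as it stands.
- The arm moves only by the shell command python3 -m handwheel 'ROWS' [FORCE]. ROWS is JSON, a list of rows, each a list of 5 numbers: the closure, from 0 (fully open) to 1 (shut), then the shift along the world's x, y, z in cm, then the turn about the world's z in degrees. A call has 1 to 8 rows; each row is the pose to reach, as a shift and turn from the pose commanded when the call began; what a row does not reach only later rows make up. A row lasts 1/8 s, in which the tool goes at most 62.5 mm and 10.7 degrees, less where a joint would pass 70% of its speed; a pose out of reach is approached as far as the arm can. A call with a gripper value outside its range is refused whole. The fingers move at their own pace and stop on an object; FORCE is the grip in N (left out, the last holds). Time passes only in rows, so rows that repeat a pose let the fingers close. It gives the time, the measured TCP pose, the force, the opening and the grip force at its end, in the units of the state.
- get_state(): the state, without advancing time (a new reading comes with each control period).
- imaging.capture(name): name is "scene" or "side" or "wrist"; returns (picture, depth): 400x640x3 uint8, red, green, blue; 400x640 float32, m along the optical axis (not along the pixel's ray), 0 where there is no reading.
- imaging.get_calibration(name): a dict with "fx", "fy", "cx", "cy" (pixels), "rvec" (rotation vector, rad) and "tvec" (3), from world to camera coordinates, as OpenCV has them; the wrist camera has in their place "hand_eye" (4x4, takes a point from camera to tool coordinates, whose origin is the TCP and whose axes are the flange's). Camera axes: x right, y down, z forward; pixel columns grow to the right and rows downward; lengths in m; the calibration is good to about 2 mm. A picture is of the moment at which its call begins: read the wrist's pose just before it. get_calibration takes no time and is no camera call.
- r.close_job(): hands the job in; it is judged then, once.
Trained networks look in the newest picture that a camera, given by its name, has taken for a name from the list of things; names that differ only in an ending like _2 or _b are one class to them, and where a whole thing is asked for, a point or a joint stands for the part that bears it (a point fixed in the world has none). Each returns a list of dicts, best first, with "p" (0 to 1); they miss things now and then, are a little off and sometimes report something else, mostly with a low value. They report only what shows in the picture. A call takes as long as a camera call.
- finder.cut_out(camera, query): "region" (400x640 bool, what is visible of it) and "pixel" ([column, row] in pixels, amid what is visible of it).
The state is a dict: "time_s": time; "joints": joint angles; "qd": joint speeds; "joint_torque": joint torques, N m; "tcp_pos": TCP position; "eef_rot": TCP orientation; "contact_force": force on the tool from outside, world axes, zero at the start; "moment": the same for the moment, N m; "gripper_width": finger opening in m; "gripper_force": force on a finger pad.
Only numpy, scipy, OpenCV 4.12 (cv2) and the standard library are available. Lean on these libraries where they do the work, as an engineer would, in place of code of your own. Each camera call takes 0.05 s, during which the arm holds its last target. There are 200 camera calls.

## Working session

There is one attempt and no reset: what is moved stays moved. The work goes in short steps, Python scripts to look and compute and a shell command to move; the robot and the scene stay as the last step left them, time stands still between calls to the robot, and variables do not carry over. Pictures are saved under pics/ and viewed, at most 10 in all, crops included, and the job is handed in when it is done.

```bash
ls; mkdir -p pics
cat > h.py <<'E'
import numpy as np, cv2
from plant import get_state, imaging, r, finder
from scipy.spatial.transform import Rotation as R
def pts(cam,d,st=None):
    """world point map from depth"""
    c=imaging.get_calibration(cam)
    v,u=np.mgrid[0:400,0:640]
    P=np.stack([(u-c['cx'])/c['fx']*d,(v-c['cy'])/c['fy']*d,d],-1)
    if cam=='wrist':
        H=np.array(c['hand_eye']); P=P@H[:3,:3].T+H[:3,3]
        return P@R.from_euler('xyz',st['eef_rot'],degrees=True).as_matrix().T+np.array(st['tcp_pos'])
    M=cv2.Rodrigues(np.array(c['rvec'],float))[0]
    return (P-np.array(c['tvec']).ravel())@M
def save(n,p): cv2.imwrite(f'pics/{n}.png',p[:,:,::-1])
E
python3 - <<'E'
from h import *
s=get_state(); print(s)
ims=[]
for cam in ('scene','side','wrist'):
    s=get_state();p,d=imaging.capture(cam); ims.append(p); W=pts(cam,d,s)
    for q in ('cover','stand','jar','mallet','puller','tackle_box'):
        for o in finder.cut_out(cam,q)[:1]:
            m=o['region']&(d>0); w=W[m]
            if len(w)<5: continue
            print(cam,q,round(o['p'],2),np.round(o['pixel']),len(w),np.percentile(w,[2,50,98],axis=0).round(3).tolist())
save('a',cv2.resize(np.vstack([np.hstack(ims[:2]),np.hstack([ims[2],ims[2]*0])]),(800,500)))
E
```

```text
pics
{'time_s': 0.0, 'joints': array([ 9.32829857e+01,  2.05906611e+01,  6.32134438e-01, -1.95622568e-02,
       -7.01362392e+01, -1.65085247e+01]), 'qd': array([-0.08354218, -0.0110226 , -0.03483994,  0.02688447,  0.09665809,
        0.07554087]), 'joint_torque': array([-2.09575366e-03, -5.82708871e+01,  2.93062609e+01,  6.99722975e+00,
        6.91663125e-03, -1.56422452e-04]), 'tcp_pos': array([0.15432997, 0.65660036, 0.22562073]), 'eef_rot': array([ 1.79903915e+02, -9.29940810e-03, -1.32321935e+01]), 'contact_force': array([-0.21223472, -1.10179939,  0.44845726]), 'moment': array([ 0.01888627,  0.02444011, -0.03420374]), 'gripper_force': 0.0, 'gripper_width': 0.08773845508079549}
scene cover 0.85 [353. 161.] 481 [[0.459, -0.082, 0.109], [0.5, -0.041, 0.124], [0.529, -0.012, 0.148]]
scene stand 0.87 [350. 193.] 890 [[0.44, -0.115, -0.001], [0.522, -0.014, 0.035], [0.563, 0.02, 0.04]]
scene jar 0.63 [352. 181.] 436 [[0.473, -0.083, 0.035], [0.514, -0.026, 0.065], [0.535, -0.009, 0.083]]
scene mallet 0.58 [425. 296.] 2627 [[0.426, 0.3, -0.001], [0.618, 0.353, 0.058], [0.654, 0.405, 
[... 153 characters left out ...]
[0.743, -0.172, 0.001], [0.822, -0.031, 0.049], [0.889, 0.066, 0.052]]
side cover 0.66 [277. 219.] 766 [[0.451, -0.087, 0.107], [0.487, -0.06, 0.125], [0.523, -0.019, 0.15]]
side stand 0.83 [278. 257.] 1246 [[0.419, -0.122, 0.002], [0.486, -0.091, 0.036], [0.557, -0.014, 0.04]]
side jar 0.73 [277. 244.] 679 [[0.448, -0.092, 0.035], [0.487, -0.077, 0.066], [0.529, -0.041, 0.085]]
side mallet 0.9 [295. 158.] 1077 [[0.412, 0.295, 0.007], [0.593, 0.338, 0.043], [0.647, 0.392, 0.066]]
side puller 0.62 [294. 355.] 1156 [[0.443, -0.397, -0.0], [0.483, -0.342, 0.009], [0.699, -0.306, 0.021]]
side tackle_box 0.58 [402. 236.] 4616 [[0.739, -0.177, 0.006], [0.804, -0.092, 0.049], [0.882, 0.058, 0.052]]
```

View pics/a.png

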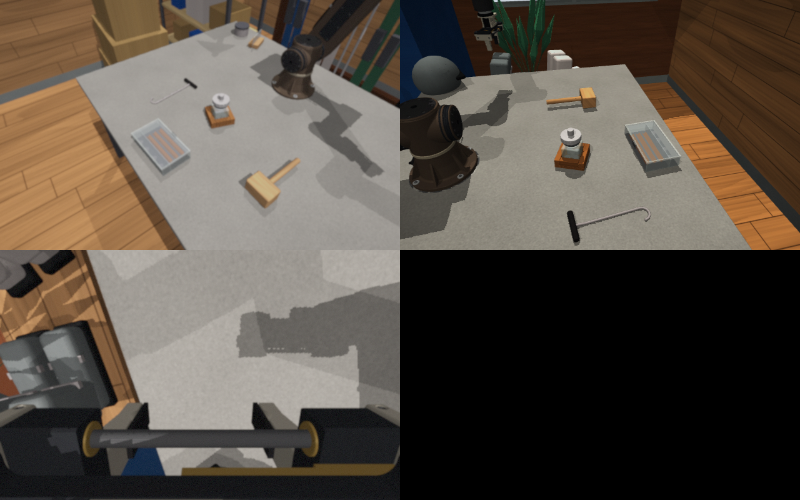

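Views: scene camera shows the covered jar at about (350,165) full-res, mallet (425,296), box (258,233), and puller (303,133); networks agree. Bare counter lies between the jar (y≈-0.05) and the mallet (y≥0.3).

```bash
python3 - <<'E'
from h import *
print(np.array(imaging.get_calibration('wrist')['hand_eye']).round(3), imaging.get_calibration('wrist')['fx'])
for cam in ('scene','side'):
    p,d=imaging.capture(cam); W=pts(cam,d)
    w=W[finder.cut_out(cam,'cover')[0]['region']&(d>0)]
    k=w[w[:,2]>.143]; print(cam,'knob',len(k),cv2.minEnclosingCircle(k[:,:2].astype(np.float32)),k.mean(0).round(4))
    w=W[finder.cut_out(cam,'stand')[0]['region']&(d>0)]; k=w[(w[:,2]>.03)&(w[:,2]<.042)]
    print('stand',cv2.minAreaRect(k[:,:2].astype(np.float32)))
E
python3 -m handwheel '[[0,3,-5.5,1,0],[0,6,-11,2,0],[0,9,-16.5,3,0],[0,12,-22,3,0],[0,15,-27.5,3,0],[0,18,-33,3,0],[0,21,-38.5,3,0],[0,24,-44,3,0]]' 40
```

```text
[[ 0.001 -0.955 -0.297  0.081]
 [ 1.     0.001 -0.001  0.   ]
 [ 0.001 -0.297  0.955 -0.158]
 [ 0.     0.     0.     1.   ]] 328.00814679318245
scene knob 38 ((0.49208688735961914, -0.0491032637655735), 0.010784142650663853) [ 0.4934 -0.0477  0.1475]
stand ((0.4923363924026489, -0.05150914192199707), (0.11994078755378723, 0.11670810729265213), 68.82316589355469)
side knob 67 ((0.48797744512557983, -0.048640016466379166), 0.012727065943181515) [ 0.4872 -0.0518  0.1479]
stand ((0.48854291439056396, -0.05020765960216522), (0.11986776441335678, 0.11669064313173294), 69.19695281982422)
time_s: 2.35
tcp_pos: [0.3933, 0.2184, 0.2571]
eef_rot: [-179.9, -0.0, -13.2]
contact_force: [1.3, 1.1, 0.1]
gripper_width: 0.0876
gripper_force: 0.0
```

```bash
python3 -m handwheel '[[0,2,-5.4,0,0],[0,4,-10.8,0,0],[0,6,-16.2,0,0],[0,8,-21.6,0,0],[0,9.7,-26.8,0,0],[0,9.7,-26.8,0,0],[0,9.7,-26.8,0,0]]'
cat > look.py <<'E'
from h import *
import sys
s=get_state();p,d=imaging.capture('wrist');W=pts('wrist',d,s); save(sys.argv[1],p)
print(s['tcp_pos'].round(4),s['eef_rot'].round(2),s['joints'].round(1))
for q,lo,hi in (('cover',.143,.16),('cover',.12,.132),('cap',.117,.13),('stand',.03,.043)):
    for o in finder.cut_out('wrist',q)[:1]:
        w=W[o['region']&(d>0)]; k=w[(w[:,2]>lo)&(w[:,2]<hi)]
        if len(k)>5: print(q,round(o['p'],2),o['pixel'],len(k),k.mean(0).round(4),cv2.minEnclosingCircle(k[:,:2].astype(np.float32)),cv2.minAreaRect(k[:,:2].astype(np.float32)))
E
python3 look.py b
```

```text
time_s: 3.22
tcp_pos: [0.4896, -0.0481, 0.2565]
eef_rot: [-180.0, 0.0, -13.3]
contact_force: [0.5, 0.3, -0.4]
gripper_width: 0.0877
gripper_force: 0.0
[ 0.4896 -0.0481  0.2565] [-1.80e+02  1.00e-02 -1.33e+01] [ 17.3   1.9 -19.   -0.  -69.1  59.4]
cover 0.61 [323.0, 191.4] 600 [ 0.49   -0.0493  0.1485] ((0.48943912982940674, -0.04900820180773735), 0.012054643593728542) ((0.48924243450164795, -0.049194712191820145), (0.022174037992954254, 0.023292547091841698), 77.30741882324219)
cover 0.61 [323.0, 191.4] 4812 [ 0.4918 -0.0496  0.1248] ((0.4892702102661133, -0.04892812669277191), 0.03972478583455086) ((0.4895702302455902, -0.04902052506804466), (0.07725627720355988, 0.07746431231498718), 28.569334030151367)
stand 0.56 [322.7, 139.8] 3522 [ 0.516  -0.0552  0.0377] ((0.4900829792022705, -0.050513118505477905), 0.07980725169181824) ((0.49042463302612305, -0.0499546155333519), (0.11573994159698486, 0.11554431170225143), 68.72006225585938)
```

View pics/b.png

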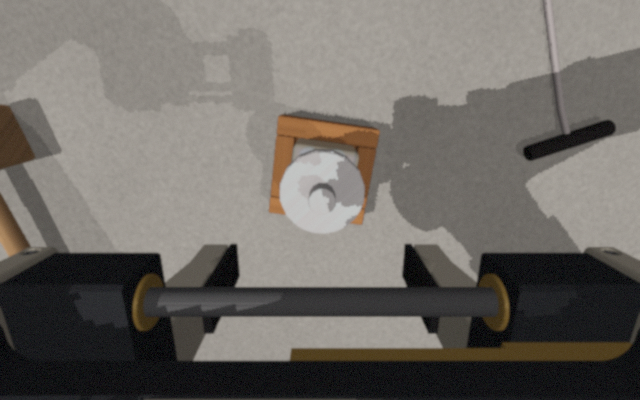

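The wrist view shows the cover at (323,191), knob clear and centred, stand around it; it fits the 24/78 mm sizes. Now descend.

```bash
python3 -m handwheel '[[0,0,0,-4,0],[0,0,0,-8,0],[0,0,0,-9,0],[0,0,0,-9,0],[0,0,0,-9,0]]'
```

```text
time_s: 4.1
tcp_pos: [0.4908, -0.0475, 0.1681]
eef_rot: [-180.0, -0.1, -13.2]
contact_force: [-0.0, -0.2, 0.1]
gripper_width: 0.0878
gripper_force: 0.0
```

```bash
python3 -m handwheel '[[0,-0.1,-0.1,-2.5,0],[0,-0.1,-0.15,-3.8,0],[0,-0.1,-0.15,-3.8,0],[1,-0.1,-0.15,-3.8,0],[1,-0.1,-0.15,-3.8,0],[1,-0.1,-0.15,-3.8,0],[1,-0.1,-0.15,-3.8,0],[1,-0.1,-0.15,-3.8,0]]' 30
```

```text
time_s: 5.1
tcp_pos: [0.4887, -0.0493, 0.1286]
eef_rot: [-180.0, -0.0, -13.2]
contact_force: [0.7, 0.7, -0.4]
gripper_width: 0.0431
gripper_force: 0.0
```

```bash
python3 -m handwheel '[[1,0,0,0,0],[1,0,0,0,0],[1,0,0,0,0],[1,0,0,0,0]]' 30; python3 -m handwheel '[[1,0,0,0.5,0],[1,0,0,2,0],[1,0,0,4,0],[1,0,0,7,0],[1,0,0,7,0]]' 30
```

```text
time_s: 5.6
tcp_pos: [0.4887, -0.0493, 0.1286]
eef_rot: [-180.0, -0.0, -13.2]
contact_force: [0.1, -0.3, 0.1]
gripper_width: 0.0234
gripper_force: 30.0
time_s: 6.22
tcp_pos: [0.4904, -0.0491, 0.2019]
eef_rot: [-179.9, -0.3, -13.2]
contact_force: [0.5, 0.3, -1.1]
gripper_width: 0.0232
gripper_force: 30.0
```

```bash
python3 -m handwheel '[[1,0,5,0,0],[1,0,10,0,0],[1,0,15,0,0],[1,0,17.5,-4,0],[1,0,17.5,-9,0],[1,0,17.5,-14,0],[1,0,17.5,-16,0],[1,0,17.5,-16,0]]'; python3 -m handwheel '[[1,0,0,0,0],[1,0,0,0,0]]'
```

```text
time_s: 7.22
tcp_pos: [0.4876, 0.1249, 0.0371]
eef_rot: [179.8, 0.2, -13.2]
contact_force: [-0.0, 0.6, -1.1]
gripper_width: 0.0234
gripper_force: 30.0
time_s: 7.48
tcp_pos: [0.4895, 0.1262, 0.0399]
eef_rot: [-179.9, -0.1, -13.2]
contact_force: [-0.4, 0.3, -0.6]
gripper_width: 0.0231
gripper_force: 30.0
```

```bash
python3 -m handwheel '[[1,0,0,-0.7,0],[1,0,0,-1.2,0],[1,0,0,-1.4,0],[1,0,0,-1.5,0],[1,0,0,-1.5,0]]'; python3 -m handwheel '[[1,0,0,-0.1,0],[1,0,0,-0.1,0]]'
```

```text
time_s: 8.1
tcp_pos: [0.4887, 0.1257, 0.0235]
eef_rot: [180.0, 0.0, -13.2]
contact_force: [0.4, 0.2, -0.7]
gripper_width: 0.0229
gripper_force: 30.0
time_s: 8.35
tcp_pos: [0.4887, 0.1257, 0.0226]
eef_rot: [180.0, 0.0, -13.2]
contact_force: [0.6, 0.1, -1.7]
gripper_width: 0.0232
gripper_force: 30.0
```

```bash
python3 -m handwheel '[[1,0,0,-0.1,0],[1,0,0,-0.1,0]]'; python3 -m handwheel '[[1,0,0,-0.1,0],[1,0,0,-0.1,0]]'
```

```text
time_s: 8.6
tcp_pos: [0.4888, 0.1257, 0.0224]
eef_rot: [-180.0, -0.0, -13.2]
contact_force: [-3.9, -0.8, 9.0]
gripper_width: 0.023
gripper_force: 30.0
time_s: 8.85
tcp_pos: [0.4888, 0.1257, 0.0223]
eef_rot: [-180.0, -0.0, -13.2]
contact_force: [-7.2, -0.0, 21.9]
gripper_width: 0.0232
gripper_force: 30.0
```

Seated on the counter. Ease off, release, rise and return over the jar.

```bash
python3 -m handwheel '[[1,0,0,0.15,0],[0,0,0,0.15,0],[0,0,0,0.15,0],[0,0,0,0.15,0],[0,0,0,0.15,0],[0,0,0,0.15,0]]'; python3 -m handwheel '[[0,0,0,3,0],[0,0,0,8,0],[0,0,0,14,0],[0,0,0,20,0],[0,0,-6,21.5,0],[0,0.1,-12,21.5,0],[0,0.1,-17.6,21.5,0],[0,0.1,-17.6,21.5,0]]'; python3 -m handwheel '[[0,0,0,0,0],[0,0,0,0,0]]'; python3 look.py c;python3 - <<'E'
from h import *
p,d=imaging.capture('scene'); W=pts('scene',d); o=finder.cut_out('scene','cover')[0]
w=W[o['region']&(d>0)];print(o['p'],np.percentile(w,[2,50,98],axis=0).round(3)); save('d',p)
E
```

```text
time_s: 9.6
tcp_pos: [0.4887, 0.1257, 0.022]
eef_rot: [180.0, 0.0, -13.2]
contact_force: [-0.4, 0.1, 0.2]
gripper_width: 0.0678
gripper_force: 0.0
time_s: 10.6
tcp_pos: [0.4891, -0.0534, 0.2371]
eef_rot: [180.0, 0.0, -13.5]
contact_force: [-0.2, 1.4, -0.2]
gripper_width: 0.0873
gripper_force: 0.0
time_s: 10.85
tcp_pos: [0.4898, -0.0495, 0.237]
eef_rot: [-180.0, 0.0, -13.2]
contact_force: [-0.4, 0.4, -0.4]
gripper_width: 0.0878
gripper_force: 0.0
[ 0.4898 -0.0495  0.237 ] [-180.      0.    -13.16] [ 17.2   2.7 -20.8  -0.  -66.5  59.7]
cap 0.62 [323.4, 194.6] 4298 [ 0.4919 -0.0499  0.1218] ((0.4908534288406372, -0.04972922429442406), 0.03332122415304184) ((0.4910079538822174, -0.049600232392549515), (0.06497903168201447, 0.06546635180711746), 85.80674743652344)
stand 0.92 [318.1, 142.2] 4912 [ 0.5068 -0.0529  0.0377] ((0.490898072719574, -0.049702104181051254), 0.08020159602165222) ((0.4905044436454773, -0.04984119534492493), (0.11598033457994461, 0.11556701362133026), 68.65567779541016)
0.86 [[0.455 0.09  0.004]
 [0.498 0.13  0.018]
 [0.529 0.161 0.043]]
```

View pics/c.png

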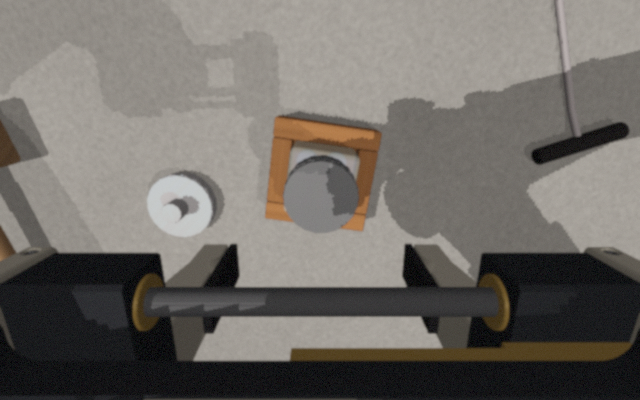

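View pics/d.png

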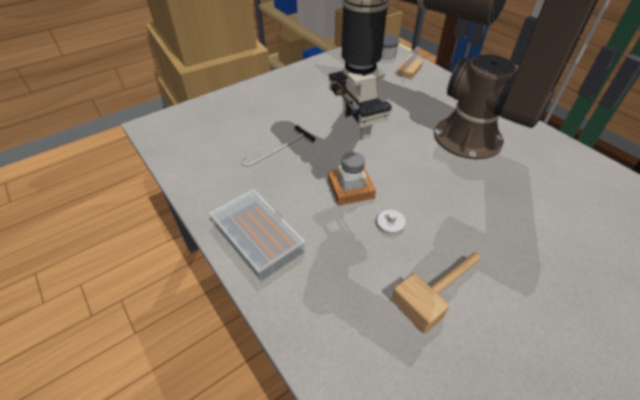

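Wrist view: cover upright on the counter at (180,205), bare grey cap at (322,193) centred in the stand. Descend and grip the cap.

```bash
python3 -m handwheel '[[0,0.1,0,-4,0],[0,0.1,0,-8,0],[0,0.1,0,-10,0],[0,0.1,0,-11,0],[0,0.1,0,-12.5,0],[0,0.1,0,-14.1,0],[0,0.1,0,-14.1,0],[0,0.1,0,-14.1,0]]'; python3 -m handwheel '[[1,0,0,0,0],[1,0,0,0,0],[1,0,0,0,0],[1,0,0,0,0],[1,0,0,0,0]]' 55; python3 -c "
from h import *
s=get_state();print(s['moment'],s['joints'].round(1))"
```

```text
time_s: 12.2
tcp_pos: [0.4913, -0.0502, 0.0967]
eef_rot: [-180.0, -0.1, -13.2]
contact_force: [0.2, 0.9, -0.4]
gripper_width: 0.0881
gripper_force: 0.0
time_s: 12.82
tcp_pos: [0.4911, -0.05, 0.0964]
eef_rot: [-180.0, -0.0, -13.2]
contact_force: [-0.5, 3.4, 3.1]
gripper_width: 0.0656
gripper_force: 55.0
[ 1.24782175  0.24972553 -0.01281199] [ 17.   11.  -31.8  -0.  -47.1  59.7]
```

```bash
m(){ python3 -c "
from h import *
s=get_state();print('Mz',s['moment'].round(3),s['joints'].round(1)[5])"; }
python3 -m handwheel '[[1,0,0,0,3],[1,0,0,0,6],[1,0,0,0,6]]'; m; python3 -m handwheel '[[1,0,0,0,4],[1,0,0,0,8],[1,0,0,0,8]]';m;python3 -m handwheel '[[1,0,0,0,4],[1,0,0,0,8],[1,0,0,0,8]]';m
```

```text
time_s: 13.2
tcp_pos: [0.491, -0.0504, 0.0964]
eef_rot: [180.0, -0.0, -7.2]
contact_force: [-0.3, 1.2, 4.0]
gripper_width: 0.0654
gripper_force: 55.0
Mz [0.344 0.109 0.108] 65.7
time_s: 13.58
tcp_pos: [0.491, -0.0504, 0.0963]
eef_rot: [180.0, -0.0, 0.7]
contact_force: [1.2, 0.5, 4.8]
gripper_width: 0.0654
gripper_force: 55.0
Mz [0.044 0.068 0.207] 73.7
time_s: 13.95
tcp_pos: [0.4911, -0.0504, 0.0964]
eef_rot: [180.0, -0.0, 8.7]
contact_force: [-0.1, 0.1, 5.8]
gripper_width: 0.0656
gripper_force: 55.0
Mz [ 0.038 -0.008  0.158] 81.6
```

```bash
m(){ python3 -c "
from h import *
s=get_state();print('F',s['contact_force'].round(1),'M',s['moment'].round(3),'t6',s['joint_torque'][5].round(3))"; }
python3 -m handwheel '[[1,0,0,0,4],[1,0,0,0,8],[1,0,0,0,8]]'; m; python3 -m handwheel '[[1,0,0,0,4],[1,0,0,0,8],[1,0,0,0,8]]';m;python3 -m handwheel '[[1,0,0,0,4],[1,0,0,0,7],[1,0,0,0,7]]';m
```

```text
time_s: 14.32
tcp_pos: [0.4911, -0.0504, 0.0964]
eef_rot: [180.0, -0.0, 16.7]
contact_force: [0.3, 0.6, 5.1]
gripper_width: 0.0655
gripper_force: 55.0
F [0.3 0.6 5.1] M [0.156 0.017 0.15 ] t6 0.306
time_s: 14.7
tcp_pos: [0.4913, -0.0504, 0.0969]
eef_rot: [180.0, -0.1, 24.7]
contact_force: [-1.1, -0.1, 10.3]
gripper_width: 0.0655
gripper_force: 55.0
F [-1.1 -0.1 10.3] M [0.126 0.484 0.06 ] t6 0.35
time_s: 15.08
tcp_pos: [0.4916, -0.0504, 0.097]
eef_rot: [179.9, -0.1, 31.7]
contact_force: [-1.2, 0.5, 9.6]
gripper_width: 0.0659
gripper_force: 55.0
F [-1.2  0.5  9.6] M [0.112 0.29  0.077] t6 0.269
```

The upward push jumped between 30° and 38°, so the cap has probably let go. I've turned 45° in total; test with a small lift.

```bash
python3 -m handwheel '[[1,0,0,0.1,0],[1,0,0,0.2,0],[1,0,0,0.2,0]]';python3 -m handwheel '[[1,0,0,0.1,0],[1,0,0,0.2,0],[1,0,0,0.2,0]]'; python3 look.py e
python3 - <<'E'
from h import *
p,d=imaging.capture('side'); c=p[170:290,200:360]; save('f',cv2.resize(c,None,fx=5,fy=5,interpolation=2))
print(get_state()['moment'])
E
```

```text
time_s: 15.45
tcp_pos: [0.4909, -0.0504, 0.0983]
eef_rot: [180.0, -0.0, 31.7]
contact_force: [0.4, 0.4, 5.9]
gripper_width: 0.0656
gripper_force: 55.0
time_s: 15.82
tcp_pos: [0.4904, -0.0504, 0.0998]
eef_rot: [-180.0, 0.0, 31.7]
contact_force: [0.3, -0.2, -0.6]
gripper_width: 0.0656
gripper_force: 55.0
[ 0.4904 -0.0504  0.0998] [-1.7998e+02  4.0000e-02  3.1750e+01] [ 17.   10.7 -31.6  -0.  -47.7 104.7]
cap 0.57 [322.7, 263.1] 10672 [ 0.4961 -0.0469  0.1249] ((0.49011752009391785, -0.05067969486117363), 0.03361984342336655) ((0.49112001061439514, -0.05118188634514809), (0.0663047581911087, 0.06479193270206451), 48.281158447265625)
stand 0.74 [316.9, 157.3] 9709 [ 0.5165 -0.0346  0.0376] ((0.4908021092414856, -0.04939482361078262), 0.08047090470790863) ((0.4903518557548523, -0.049874790012836456), (0.11603143811225891, 0.11580171436071396), 68.70144653320312)
[-0.04500814 -0.03169359 -0.02080674]
```

View pics/f.png

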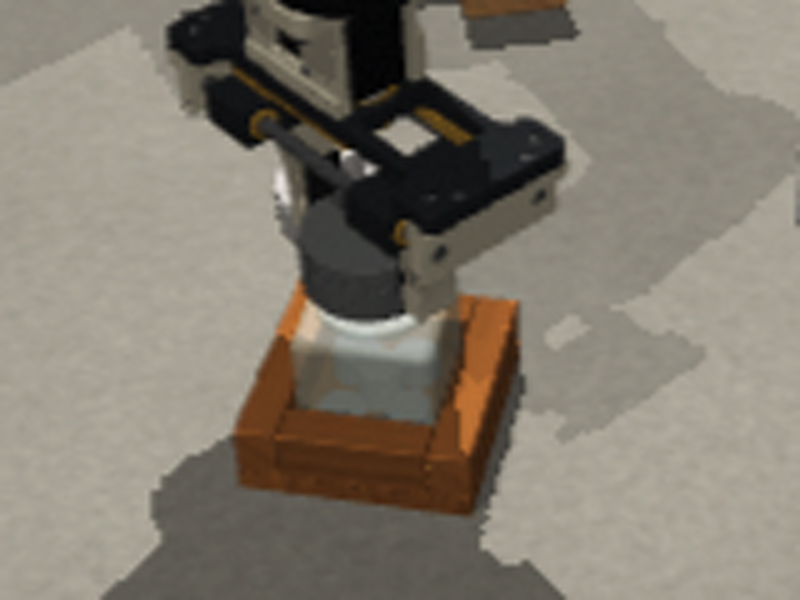

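The side view shows the jar seated with the cap held above it. The cap rose 3 mm with only its 0.6 N weight on the wrist, so it is free. Lift straight up.

```bash
python3 -m handwheel '[[1,0,0,0.4,0],[1,0,0,0.9,0],[1,0,0,1.4,0],[1,0,0,2.0,0],[1,0,0,2.5,0],[1,0,0,2.8,0],[1,0,0,2.8,0],[1,0,0,2.8,0]]'; python3 -m handwheel '[[1,0,0,0,0],[1,0,0,0,0]]'; python3 look.py g
python3 - <<'E'
from h import *
o=[]
for cam in('side','scene'):
    p,d=imaging.capture(cam); W=pts(cam,d)
    x=finder.cut_out(cam,'jar'); 
    for q in('jar','cap','cover'):
        x=finder.cut_out(cam,q)
        if x: w=W[x[0]['region']&(d>0)]; print(cam,q,x[0]['p'],np.percentile(w,[2,50,98],axis=0).round(3).tolist())
    if cam=='side': save('h',cv2.resize(p[170:290,200:360],None,fx=5,fy=5,interpolation=2))
E
```

```text
time_s: 17.12
tcp_pos: [0.4906, -0.0503, 0.1279]
eef_rot: [-180.0, 0.0, 31.8]
contact_force: [0.2, -0.1, -1.9]
gripper_width: 0.0658
gripper_force: 55.0
time_s: 17.38
tcp_pos: [0.4906, -0.0503, 0.1279]
eef_rot: [-180.0, 0.0, 31.8]
contact_force: [-0.1, -0.3, -0.9]
gripper_width: 0.0655
gripper_force: 55.0
[ 0.4906 -0.0503  0.1279] [-1.7999e+02  2.0000e-02  3.1770e+01] [ 17.    8.7 -29.6  -0.  -51.7 104.7]
stand 0.63 [340.1, 160.8] 7908 [ 0.5152 -0.0356  0.0376] ((0.4915587902069092, -0.049276676028966904), 0.07925813645124435) ((0.49044662714004517, -0.049632251262664795), (0.11551917344331741, 0.11570265889167786), 68.69242858886719)
side jar 0.8 [[0.451, -0.092, 0.038], [0.488, -0.074, 0.076], [0.527, -0.038, 0.107]]
side cap 0.61 [[0.457, -0.085, 0.109], [0.475, -0.072, 0.151], [0.497, -0.022, 0.156]]
scene jar 0.55 [[0.469, -0.087, 0.034], [0.51, -0.031, 0.074], [0.534, -0.01, 0.105]]
scene cap 0.89 [[0.464, -0.077, 0.107], [0.502, -0.043, 0.152], [0.524, -0.019, 0.156]]
scene cover 0.92 [[0.459, 0.09, 0.002], [0.499, 0.131, 0.018], [0.529, 0.162, 0.043]]
```

View pics/h.png

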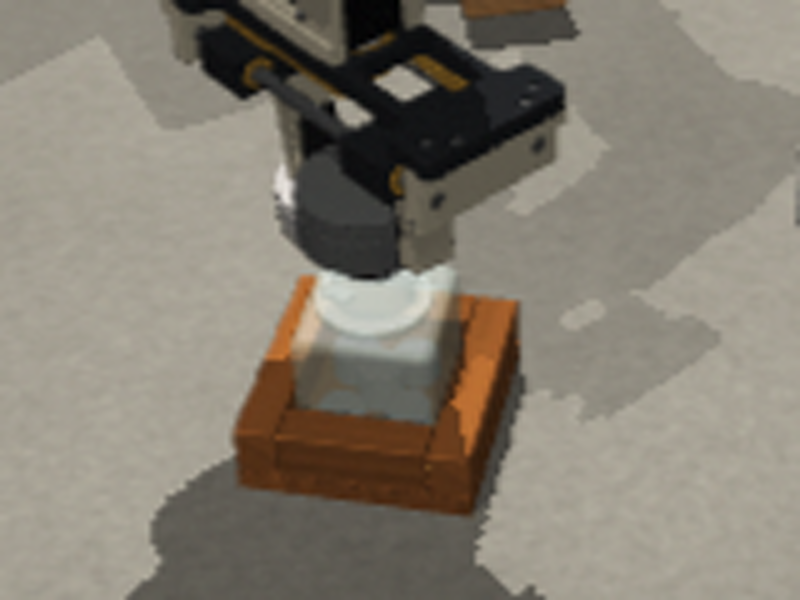

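The jar is seated and the cap sits clear above it, but its rim looks a touch tilted; I'll measure its top plane.

Run:
```python
from h import *
for cam in('wrist','scene','side'):
    s=get_state();p,d=imaging.capture(cam);W=pts(cam,d,s)
    m=(d>0)&(np.hypot(W[...,0]-.4905,W[...,1]+.05)<.034)&(W[...,2]>.135)&(W[...,2]<.172)
    if cam!='wrist':
        x=finder.cut_out(cam,'cap'); m&=x[0]['region']
    w=W[m]
    for i in range(6):
        A=np.c_[w[:,:2]-[.4905,-.05],np.ones(len(w))];c=np.linalg.lstsq(A,w[:,2],rcond=None)[0]
        e=w[:,2]-A@c; w=w[abs(e)<max(.002,2*np.std(e))]
    print(cam,len(w),'slope deg',np.degrees(np.arctan(c[:2])).round(1),'h',c[2].round(4),e.std().round(4),w.mean(0).round(4),w.min(0).round(3),w.max(0).round(3))
```

```text
wrist 10086 slope deg [-0.1  0. ] h 0.1535 0.0006 [ 0.4953 -0.0475  0.1535] [ 0.457 -0.083  0.151] [ 0.523 -0.017  0.155]
scene 245 slope deg [0.8 0.1] h 0.1529 0.0011 [ 0.4939 -0.0499  0.153 ] [ 0.462 -0.082  0.151] [ 0.523 -0.019  0.155]
side 176 slope deg [-1.1  1. ] h 0.1536 0.0011 [ 0.4755 -0.0581  0.1538] [ 0.458 -0.083  0.151] [ 0.499 -0.021  0.156]
```

Level to within about 0.1° in the wrist camera, top at 0.1535 m (underside 15.5 mm above the mouth), extents centred at (0.490, -0.050). Hand in.

```bash
python3 -c "
from plant import r
print(r.close_job())"
```

```text
the job is handed in; nothing more can be done
None
```

The job is handed in: the cover stands upright on bare counter beside the stand, the cap was turned 45° anticlockwise until free, and it is held level and centred about 15 mm above the mouth of the seated jar.

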